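# Clear the soldering turntable

## Robot

A 6-joint arm with a two-finger parallel gripper is mounted at the origin on the work surface. World frame = base frame: x ahead of the robot, y to its left, z up, the work surface at z = 0. Lengths are in m, angles in rad, forces in N, time in s.
With the tool pointing down it reaches from about 0.325 to 0.85 m from the base axis. Payload 15.5 kg.
Tool frame: the origin (TCP) lies at the very end of the fingers, on their centre line; the grasp point (between the pads) lies 19 mm behind it; z points along the fingers, y is the line along which they close (so a half turn about z gives the same grasp; the last joint's range is limited). The gripper opens to 91 mm and grips with 3 to 60 N. Pads are 32 mm wide; open, the fingers measure 118 mm over their backs; the gripper's body (76 mm by 178 mm) begins 60 mm behind the grasp point.
Start: joints at [1.058, 0.494, 1.345, -0, 1.302, -0.096], TCP at [0.254, 0.571, 0.214] pointing down, gripper open.
Joint ranges: [-2.91, 2.91], [-0.82, 2.16], [0.22, 2.67], [-1.22, 4.37], [0.12, 2.79], [-3.08, 3.08]. Speed limits (rad/s): [1.89, 1.89, 2.57, 3.01, 3.01, 3.01].

## Interface

Orientations are given as a unit quaternion [w, x, y, z].
In Python, from workcell import bot, optics, order gives the robot as it stands.
- The arm moves only by the tool jog_arm, never from a script. Its argument "rows" is a list that holds one entry, the list of rows, each a list of 6 numbers: the shift along the tool's x, y, z in mm, then the turn, a rotation vector about the tool's x, y, z in degrees. A call has 1 to 20 rows; each row is the pose to reach, as a shift and turn from the pose commanded when the call began, along the tool's axes at that moment; what a row does not reach only later rows make up. A row lasts 1/8 s, in which the tool goes at most 62.5 mm and 10.7 degrees, less where a joint would pass 70% of its speed; a pose out of reach is approached as far as the arm can. A call with a gripper value outside its range is refused whole. "jaw" is the finger opening in mm, from 0 to 91.2, set as the call begins (left out, the last holds). The fingers move at their own pace and stop on an object; the grip force is fixed at half the most. Time passes only in rows, so rows that repeat a pose let the fingers close. It gives the time, the measured TCP pose, the force, the opening and the grip force at its end, in the units of the state.
- bot.get_obs(): the state, without advancing time (a new reading comes with each control period).
- optics.capture(name): name is "scene" or "top" or "wrist"; returns a dict with "pixels" (420x560x3 uint8, blue, green, red), "fov_y" (degrees; the focal length in pixels is half the picture's height over the tangent of half this angle, whatever the lens; pixels are square), "cx", "cy" (the principal point, pixels), "dist" ([k1, k2, p1, p2, k3] as OpenCV has them; the pictures are not rectified), "extrinsics" (4x4, takes a point from camera to world coordinates); the wrist camera has in their place "mount" (4x4, takes a point from camera to tool coordinates, whose origin is the TCP and whose axes are the flange's). Camera axes: x right, y down, z forward; pixel columns grow to the right and rows downward; lengths in m; the calibration is good to about 2 mm. A picture is of the moment at which its call begins: read the wrist's pose just before it. There is no depth.
- order.hand_in(): hands the job in; it is judged then, once.
The state is a dict: "time_s": time; "joint_pos": joint angles; "qvel": joint speeds; "effort": joint torques, N m; "ee_pos": TCP position; "orientation": TCP orientation; "wrist_force": force on the tool from outside, world axes, zero at the start; "wrist_torque": the same for the moment, N m; "grip_width": opening from 0.0 (shut) to 1.0 (fully open); "finger_force": force on a finger pad.
Only numpy, scipy, OpenCV 4.12 (cv2) and the standard library are available. Lean on these libraries where they do the work, as an engineer would, in place of code of your own. Each camera call takes 0.05 s, during which the arm holds its last target. There are 200 camera calls.

## Task

The soldering is done and cold: take the stack on the turntable apart and put everything away. Stand the silver box, closed end still up, on the floor of the white porcelain dish for pickling, and lay the honeycomb block, the charcoal block and the fire board, same side up, each flat on the floor of the steel tray of its own size: honeycomb in the smallest, charcoal in the middle one, fire board in the longest. The blocks are brittle and the silver is soft, so set things down and do not drop or throw them.

Things in the scene. Friction and masses are not known exactly. Their poses are not given: they have to be found in the camera images.
- turntable: round steel soldering turntable, disc 176 mm across, flat top 34 mm above the bench, standing fast on a smaller foot; does not turn here. The stack stands on it. Origin: centre of its underside, on the bench; z up.
- silver_box: plain round silver box body, closed end up, 36 mm diameter, 28 mm high, about 60 g, on top of the stack. Origin: centre of its underside; z up along its axis.
- honeycomb: white ceramic honeycomb soldering block with rows of small holes, 66 (x) by 46 (y) by 16 mm high, lying flat on the charcoal block. Origin: centre of its underside; x along its length, z up.
- charcoal: black charcoal soldering block, 92 (x) by 54 (y) by 30 mm high, about 80 g, lying flat on the fire board. Origin: centre of its underside; x along its length, z up.
- fireboard: cream fire board, the lowest block of the stack, 130 (x) by 62 (y) by 25 mm high, about 160 g, lying flat on the turntable. Origin: centre of its underside; x along its length, z up.
- tray_long: longest of three low sheet-steel trays, fixed on the bench, inside 152 (x) by 84 (y) mm; place of the fire board. Floor 2 mm and rim 6 mm above the bench, wall 3 mm. Origin: centre of its underside; x along its length, z up.
- tray_medium: middle-sized sheet-steel tray, fixed on the bench, inside 114 (x) by 76 (y) mm; place of the charcoal block. Floor 2 mm and rim 6 mm above the bench, wall 3 mm. Origin: centre of its underside; x along its length, z up.
- tray_small: smallest sheet-steel tray, fixed on the bench, inside 88 (x) by 64 (y) mm; place of the honeycomb block. Floor 2 mm and rim 6 mm above the bench, wall 3 mm. Origin: centre of its underside; x along its length, z up.
- dish: round white porcelain dish, fixed on the bench, 112 mm across its rim, inside floor about 94 mm across, floor 4 mm and rim 14 mm above the bench; place of the silver box. Origin: centre of its underside; z up.
Mind the look-alikes: they are no part of the job. What is shaped like the charcoal but red is not meant.

How it is judged:
By the outcome, as a careful person would: the job done as asked, in the order asked, and still so for the second after the job is handed in, with the robot touching nothing.
It also fails if it takes over 115 s, if anything falls off the work surface, if the arm or the gripper's body presses on something with over 40 N, if the wrist force passes 120 N, or if a joint passes its speed limit or range.

## Working session

There is one attempt and no reset: what is moved stays moved. The work goes in short steps, Python scripts to look and compute and a tool call to move; the robot and the scene stay as the last step left them, time stands still between calls to the robot, and variables do not carry over. Pictures are saved under pics/ and viewed, at most 14 in all, crops included, and the job is handed in when it is done.

Besides the shell and the picture viewer there is one more tool, called after "Call:" as name([rows], argument=value, ...), one row to a line, values as JSON. jog_arm: Moves the arm, as the interface text tells. Its arguments: {"type":"object","properties":{"rows":{"type":"array","items":{"type":"array","items":{"type":"array","items":{"type":"number"}}}},"jaw":{"type":"number"}},"required":["rows"]}

```bash
mkdir -p pics; ls; python3 - <<'E'
from workcell import bot, optics, order
import cv2,numpy as np
o=bot.get_obs();print({k:np.round(v,3).tolist() for k,v in o.items()})
for n in ["scene","top"]:
    c=optics.capture(n);cv2.imwrite(f"pics/{n}0.png",c["pixels"]);print(n,c["fov_y"],c["cx"],c["cy"],c["dist"],np.round(c["extrinsics"],3).tolist())
E
```

```text
pics
{'time_s': 0.0, 'joint_pos': [1.058, 0.494, 1.346, 0.0, 1.303, -0.095], 'qvel': [-0.001, 0.001, 0.001, -0.001, -0.001, -0.001], 'effort': [-0.001, -87.882, -38.185, 0.071, 0.053, -0.0], 'ee_pos': [0.253, 0.571, 0.213], 'orientation': [-0.0, 0.207, 0.978, -0.001], 'wrist_force': [0.356, -1.073, -0.192], 'wrist_torque': [-0.057, 0.017, -0.022], 'finger_force': 0.0, 'grip_width': 1.003}
scene 49.82885361281105 289.01498357147784 206.98817690512462 [-0.04874567  0.          0.          0.          0.        ] [[-0.341, 0.772, -0.536, 1.001], [0.94, 0.288, -0.184, 0.244], [0.012, -0.566, -0.824, 0.893], [0.0, 0.0, 0.0, 1.0]]
top 49.087787393880674 278.89428810376864 208.0290930995447 [-0.03897387  0.          0.          0.          0.        ] [[0.028, -0.996, 0.089, 0.381], [-1.0, -0.027, 0.002, 0.091], [0.0, -0.089, -0.996, 1.163], [0.0, 0.0, 0.0, 1.0]]
```

View pics/scene0.png

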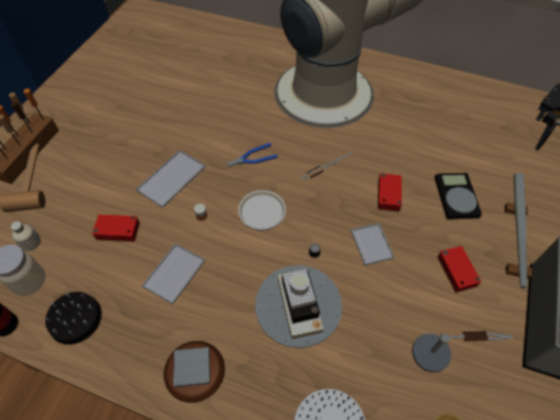

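View pics/top0.png

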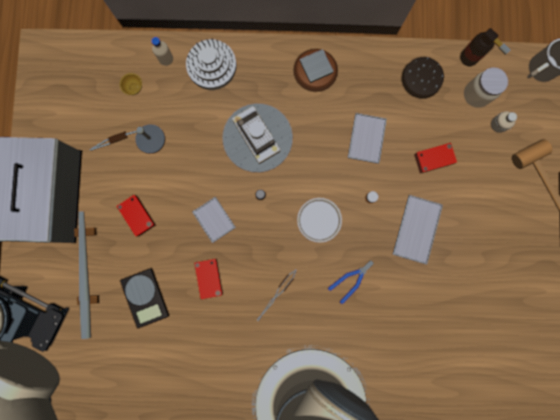

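The scene view shows the stack (300,300) on the grey turntable. The top view shows the stack at (257,137), the small tray at (213,220), medium tray at (367,138), long tray at (418,229) and dish at (320,220). The red blocks are the decoys.

```bash
cat > h.py <<'E'
import cv2,numpy as np
from workcell import bot,optics
from scipy.spatial.transform import Rotation as R
def toolT(o):
    q=o["orientation"];T=np.eye(4);T[:3,:3]=R.from_quat([q[1],q[2],q[3],q[0]]).as_matrix();T[:3,3]=o["ee_pos"];return T
def cap(n):
    o=bot.get_obs();c=optics.capture(n)
    c["E"]=np.array(c["extrinsics"]) if n!="wrist" else toolT(o)@np.array(c["mount"])
    h=c["pixels"].shape[0];f=h/2/np.tan(np.radians(c["fov_y"])/2)
    c["K"]=np.array([[f,0,c["cx"]],[0,f,c["cy"]],[0,0,1.]]);c["d"]=np.array(c["dist"]);return c
def ray(c,p,z):
    u=cv2.undistortPoints(np.array(p,float).reshape(-1,1,2),c["K"],c["d"]).reshape(-1,2)
    d=np.c_[u,np.ones(len(u))]@c["E"][:3,:3].T;o=c["E"][:3,3]
    return (o+d*((z-o[2])/d[:,2])[:,None])[:,:2]
def proj(c,P):
    M=np.linalg.inv(c["E"]);return cv2.projectPoints(np.array(P,float).reshape(-1,3),cv2.Rodrigues(M[:3,:3])[0],M[:3,3],c["K"],c["d"])[0].reshape(-1,2)
def rect(c,mask,z):
    """centre, long-axis angle(deg), sizes(mm) of biggest blob of mask, on plane z"""
    k=max(cv2.findContours(mask,cv2.RETR_EXTERNAL,cv2.CHAIN_APPROX_NONE)[0],key=cv2.contourArea)
    w=ray(c,k.reshape(-1,2),z)*1000
    (x,y),(a,b),t=cv2.minAreaRect(w.astype(np.float32))
    if a<b:a,b,t=b,a,t+90
    return [round(float(v),1) for v in (x,y,(t+90)%180-90,a,b)]
E
python3 - <<'E'
from h import *
c=cap("top");I=c["pixels"];cv2.imwrite("pics/stack.png",cv2.resize(I[90:190,210:310],None,fx=6,fy=6,interpolation=cv2.INTER_CUBIC))
hsv=cv2.cvtColor(I,cv2.COLOR_BGR2HSV)
for n,(u,v) in dict(small=(213,220),med=(367,138),long=(418,229),dish=(320,220)).items():
    s=np.zeros(I.shape[:2],np.uint8);cv2.circle(s,(u,v),42,255,-1)
    m=cv2.inRange(hsv,(0,0,90),(180,70,255))&s
    m=cv2.morphologyEx(m,cv2.MORPH_OPEN,np.ones((3,3)))
    n_,l=cv2.connectedComponents(m);m=np.uint8(l==l[v,u])*255
    print(n,hsv[v,u],rect(c,m,.014 if n=="dish" else .006))
for u,v in [(257,137)]: print(ray(c,[(u,v)],.034))
E
```

```text
small [120  17 161] [451.2, 258.0, 35.6, 96.5, 71.8]
med [117  16 158] [672.0, -127.4, -8.6, 122.1, 84.2]
long [123  16 158] [440.6, -257.7, -14.9, 159.4, 92.0]
dish [114  14 183] [457.5, -7.8, 1.4, 112.9, 110.4]
[[0.65842242 0.15305623]]
```

View pics/stack.png

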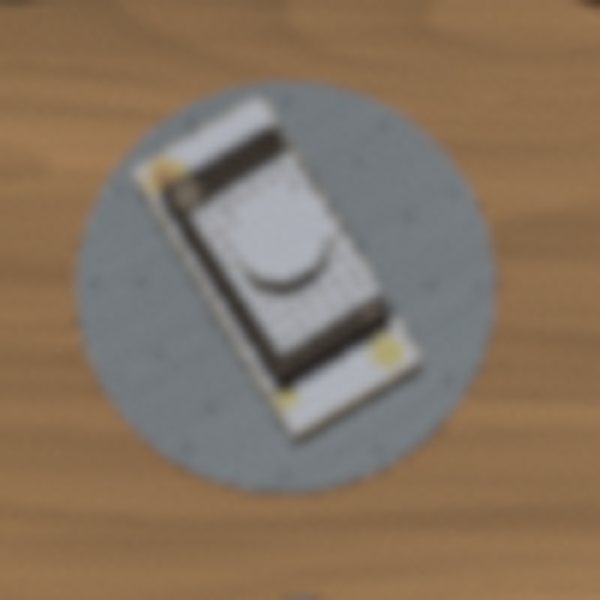

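```bash
cat >> h.py <<'E'
def go(x,y,z,yaw,o=None):
    """shift(mm, tool axes) and rotvec(deg) from measured pose to TCP (mm) with tool y at world angle yaw (or yaw+180)"""
    T=toolT(o or bot.get_obs());best=None
    for a in (yaw,yaw+180):
        a=np.radians(a);Y=np.array([np.cos(a),np.sin(a),0]);Z=np.array([0,0,-1.]);M=np.c_[np.cross(Y,Z),Y,Z]
        r=R.from_matrix(T[:3,:3].T@M).as_rotvec(degrees=True)
        if best is None or np.linalg.norm(r)<np.linalg.norm(best):best=r
    s=T[:3,:3].T@(np.array([x,y,z])-T[:3,3]*1000)
    print("go",(x,y,z,yaw),"->",np.round(s,1).tolist(),np.round(best,1).tolist())
E
python3 - <<'E'
from h import *
c=cap("top")
f=lambda L:[(210+a/6,90+b/6) for a,b in L]
P=ray(c,f([(262,95),(135,172),(297,440),(423,357)]),.059)*1000
d=P[1]-P[2];print("fb",P.mean(0),np.degrees(np.arctan2(d[1],d[0])),np.linalg.norm(d))
b=ray(c,f([(285,233)]),.133)[0]*1000;print("box",b)
w=cap("wrist");print(np.round(w["mount"],3).tolist(),w["fov_y"])
go(b[0],b[1],250,np.degrees(np.arctan2(d[1],d[0]))+90)
E
```

```text
fb [659.23146109 153.17190802] 32.558822192721614 129.84881402749323
box [653.16827671 147.10148724]
[[0.0, -0.961, -0.278, 0.078], [1.0, -0.0, 0.0, -0.0], [-0.0, -0.278, 0.961, -0.171], [0.0, 0.0, 0.0, 1.0]] 66.05415559277745
go (np.float64(653.1682767135613), np.float64(147.1014872379637), 250, np.float64(122.5588221927216)) -> [-537.3, -225.4, -36.3] [-0.0, -0.0, -56.5]
```

Call:
jog_arm([
  [[-537, -225, -36, 0, 0, -56.5], [-537, -225, -36, 0, 0, -56.5], [-537, -225, -36, 0, 0, -56.5], [-537, -225, -36, 0, 0, -56.5], [-537, -225, -36, 0, 0, -56.5], [-537, -225, -36, 0, 0, -56.5], [-537, -225, -36, 0, 0, -56.5], [-537, -225, -36, 0, 0, -56.5], [-537, -225, -36, 0, 0, -56.5], [-537, -225, -36, 0, 0, -56.5], [-537, -225, -36, 0, 0, -56.5], [-537, -225, -36, 0, 0, -56.5], [-537, -225, -36, 0, 0, -56.5], [-537, -225, -36, 0, 0, -56.5], [-537, -225, -36, 0, 0, -56.5], [-537, -225, -36, 0, 0, -56.5]],
])

```text
time_s: 2.25
ee_pos: [0.653, 0.148, 0.25]
orientation: [0.0, -0.281, 0.96, -0.0]
wrist_force: [0.2, 0.1, -0.3]
grip_width: 1.0
finger_force: 0.0
```

```bash
python3 - <<'E'
from h import *
c=cap("wrist");cv2.imwrite("pics/w1.png",c["pixels"])
E
```

```text
(no output)
```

View pics/w1.png

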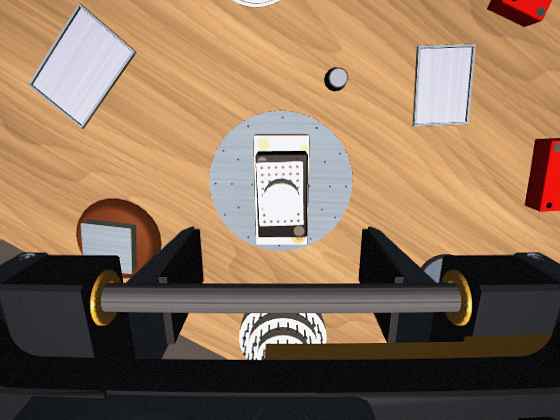

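The wrist view shows the stack square in the picture at (282,190), with the box top near (281,197). Both trays and the tower at (283,335) are clear of it.

```bash
python3 - <<'E'
from h import *
c=cap("wrist");cv2.imwrite("pics/w1c.png",cv2.resize(c["pixels"][125:250,235:330],None,fx=4.8,fy=4.8,interpolation=cv2.INTER_CUBIC))
E
```

```text
(no output)
```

View pics/w1c.png

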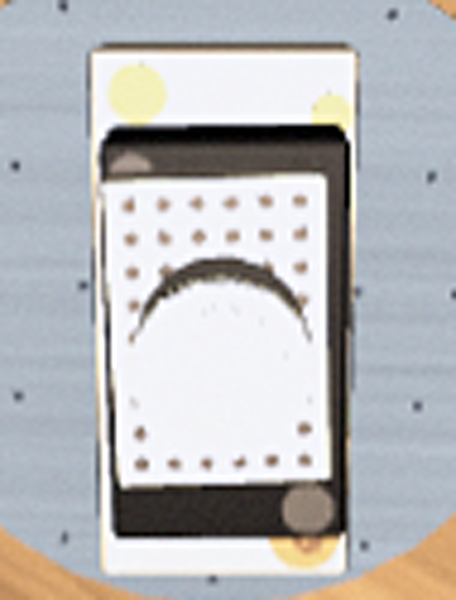

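```bash
python3 - <<'E'
from h import *
c=cap("wrist")
f=lambda L:[(235+a/4.8,125+b/4.8) for a,b in L]
for n,z,L in [("hc",.105,[(103,180),(326,174),(331,482),(122,487)]),("ch",.089,[(103,142),(348,138),(347,535),(115,535)]),("fb",.059,[(92,50),(355,50),(347,572),(102,575)])]:
    P=ray(c,f(L),z)*1000;d=P[0]-P[3]+P[1]-P[2];print(n,P.mean(0),np.degrees(np.arctan2(d[1],d[0]))+180,np.linalg.norm(d)/2,np.linalg.norm(P[0]-P[1]+P[3]-P[2])/2)
b=ray(c,f([(133,340),(312,340),(222,283),(222,372)]),.133)*1000;print(b.round(1),np.linalg.norm(b[0]-b[1]),np.linalg.norm(b[2]-b[3]))
for xy in [(653.2,147.1),b[3]]:
    print(((proj(c,[(xy[0]/1000+.018*np.cos(t),xy[1]/1000+.018*np.sin(t),.133) for t in np.arange(0,6.28,.785)])-[235,125])*4.8).round().tolist())
E
```

```text
hc [654.74684352 148.06681722] 34.76175968657708 66.63508954595048 45.38385946666082
ch [659.0581798  152.87008614] 33.44902587283892 90.16923636464003 52.73610442413353
fb [661.78158133 153.5882035 ] 32.72849477892689 129.26180901660027 60.99659164183195
[[658.7 130.6]
 [640.2 159.5]
 [640.1 139. ]
 [654.9 148.4]] 34.313191627716954 17.52181966734826
[[171.0, 437.0], [241.0, 448.0], [299.0, 410.0], [313.0, 342.0], [272.0, 284.0], [201.0, 272.0], [141.0, 312.0], [130.0, 381.0]]
[[172.0, 447.0], [242.0, 458.0], [300.0, 420.0], [314.0, 353.0], [273.0, 295.0], [202.0, 283.0], [143.0, 323.0], [131.0, 391.0]]
```

Call:
jog_arm([
  [[-1, -0.5, 50, 0, 0, 0], [-1, -0.5, 95, 0, 0, 0], [-1, -0.5, 125, 0, 0, 0], [-1, -0.5, 135, 0, 0, 0], [-1, -0.5, 140, 0, 0, 0], [-1, -0.5, 140, 0, 0, 0]],
], jaw=70)

```text
time_s: 3.15
ee_pos: [0.6548, 0.1479, 0.1109]
orientation: [0.001, -0.28, 0.96, -0.0]
wrist_force: [0.6, 0.3, 0.3]
grip_width: 0.769
finger_force: 0.0
```

Call:
jog_arm([
  [[0, 0, 0, 0, 0, 0], [0, 0, 0, 0, 0, 0], [0, 0, 0, 0, 0, 0], [0, 0, 0, 0, 0, 0], [0, 0, 0, 0, 0, 0], [0, 0, 0, 0, 0, 0], [0, 0, 0, 0, 0, 0]],
], jaw=30)

```text
time_s: 4.03
ee_pos: [0.6543, 0.1479, 0.1101]
orientation: [0.0, -0.28, 0.96, -0.0]
wrist_force: [-1.4, -0.1, 4.1]
grip_width: 0.386
finger_force: 30.0
```

```bash
python3 - <<'E'
from h import *
o=bot.get_obs();print(o["ee_pos"],o["wrist_force"],o["grip_width"]*91.2,o["finger_force"])
go(457.5,-7.8,210,122.5);go(457.5,-7.8,60,122.5)
# dish centre check from scene
c=cap("scene");I=c["pixels"];hsv=cv2.cvtColor(I,cv2.COLOR_BGR2HSV);s=np.zeros(I.shape[:2],np.uint8);cv2.circle(s,(262,210),32,255,-1)
m=cv2.inRange(hsv,(0,0,90),(180,70,255))&s;print(rect(c,m,.014))
E
```

```text
[0.6542656  0.14786644 0.11009607] [-1.4084539  -0.07262939  4.05645849] 35.218825386653165 30.000938773155212
go (457.5, -7.8, 210, 122.5) -> [249.6, -25.3, -99.9] [-0.0, 0.0, 0.1]
go (457.5, -7.8, 60, 122.5) -> [249.6, -25.3, 50.1] [-0.0, 0.0, 0.1]
[474.6, 2.0, -83.3, 133.2, 100.0]
```

Call:
jog_arm([
  [[0, 0, -30, 0, 0, 0], [0, 0, -70, 0, 0, 0], [45, -5, -80, 0, 0, 0], [100, -10, -80, 0, 0, 0], [150, -15, -70, 0, 0, 0], [200, -20, -50, 0, 0, 0], [235, -24, -10, 0, 0, 0], [249.5, -25.5, 30, 0, 0, 0], [249.5, -25.5, 65, 0, 0, 0], [249.5, -25.5, 85, 0, 0, 0], [249.5, -25.5, 94, 0, 0, 0], [249.5, -25.5, 97, 0, 0, 0], [249.5, -25.5, 97, 0, 0, 0]],
])

```text
time_s: 5.7
ee_pos: [0.458, -0.008, 0.0133]
orientation: [0.0, -0.28, 0.96, -0.0]
wrist_force: [0.7, -0.1, -0.3]
grip_width: 0.385
finger_force: 30.0
```

```bash
python3 - <<'E'
from h import *
o=bot.get_obs();print(o["ee_pos"],o["wrist_force"],o["grip_width"]*91.2,o["finger_force"])
c=cap("wrist");cv2.imwrite("pics/w2.png",c["pixels"])
E
```

```text
[ 0.45799283 -0.00795245  0.01334466] [ 0.68204113 -0.06108348 -0.3254742 ] 35.09742798456246 29.999765390871875
```

View pics/w2.png

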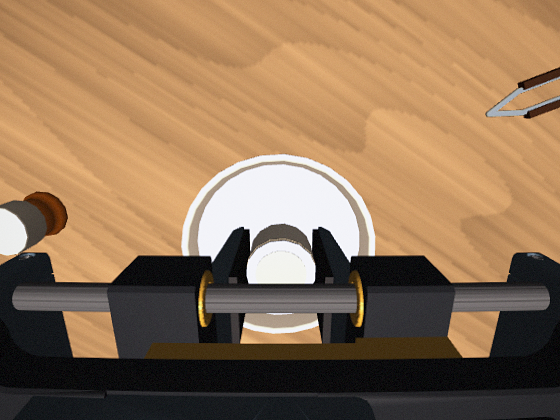

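The box is upright in the fingers at (281,265), in the middle of the dish (279,240). Now lowering it gently.

Call:
jog_arm([
  [[0, 0, 1.5, 0, 0, 0], [0, 0, 3, 0, 0, 0], [0, 0, 4, 0, 0, 0], [0, 0, 4.5, 0, 0, 0], [0, 0, 4.5, 0, 0, 0]],
])

```text
time_s: 6.38
ee_pos: [0.4578, -0.008, 0.009]
orientation: [0.0, -0.28, 0.96, -0.0]
wrist_force: [-2.7, 0.3, 19.1]
grip_width: 0.384
finger_force: 30.0
```

Call:
jog_arm([
  [[0, 0, -0.5, 0, 0, 0], [0, 0, -0.5, 0, 0, 0], [0, 0, -0.5, 0, 0, 0], [0, 0, -0.5, 0, 0, 0], [0, 0, -15, 0, 0, 0], [0, 0, -45, 0, 0, 0], [0, 0, -100, 0, 0, 0], [0, 0, -160, 0, 0, 0], [0, 0, -160, 0, 0, 0]],
], jaw=50)

```text
time_s: 7.5
ee_pos: [0.4598, -0.0082, 0.1722]
orientation: [0.003, -0.28, 0.96, -0.002]
wrist_force: [0.5, -0.5, -1.0]
grip_width: 0.549
finger_force: 0.0
```

```bash
python3 - <<'E'
from h import *
go(654.5,148,220,124.7)
c=cap("wrist");cv2.imwrite("pics/w3.png",c["pixels"])
E
```

```text
go (654.5, 148, 220, 124.7) -> [-248.4, 26.6, -46.6] [-0.3, 0.3, -2.1]
```

View pics/w3.png

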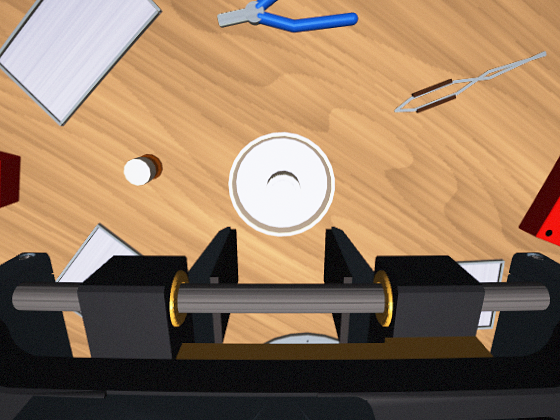

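The box stands upright in the dish (283,188). Back to the stack.

Call:
jog_arm([
  [[-55, 6, -40, 0, 0, -2], [-110, 12, -50, 0, 0, -2], [-165, 18, -50, 0, 0, -2], [-215, 22, -50, 0, 0, -2], [-248, 27, -50, 0, 0, -2], [-248, 27, -50, 0, 0, -2], [-248, 27, -50, 0, 0, -2]],
], jaw=80)

```text
time_s: 8.43
ee_pos: [0.6512, 0.1479, 0.2169]
orientation: [-0.001, -0.297, 0.955, 0.0]
wrist_force: [0.2, 0.6, -0.3]
grip_width: 0.873
finger_force: 0.0
```

```bash
python3 - <<'E'
from h import *
c=cap("wrist");I=c["pixels"];print(bot.get_obs()["ee_pos"])
p=proj(c,[(.6545,.148,.105)])[0].astype(int);x0,y0=p[0]-55,p[1]-70;print(x0,y0)
cv2.imwrite("pics/w4.png",cv2.resize(I[y0:y0+140,x0:x0+110],None,fx=4,fy=4,interpolation=cv2.INTER_CUBIC))
E
```

```text
[0.6511939  0.14769969 0.21744553]
224 135
```

View pics/w4.png

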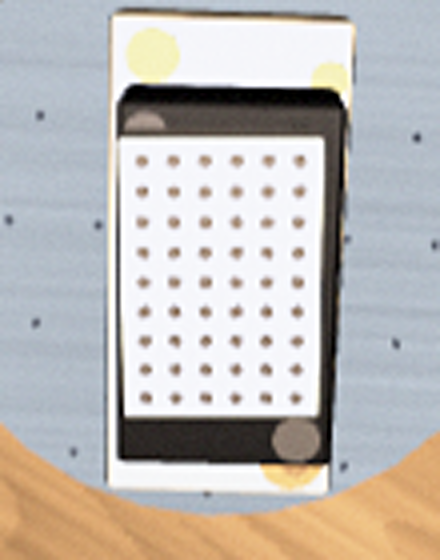

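```bash
python3 - <<'E'
from h import *
c=cap("wrist")
f=lambda L:[(223.5+.5+a/4-.4,135+b/4-.4) for a,b in L]
for n,z,L in [("hc",.105,[(119,137),(323,137),(320,416),(125,417)]),("ch",.089,[(118,104),(343,104),(331,462),(119,460)])]:
    P=ray(c,f(L),z)*1000;d=P[0]-P[3]+P[1]-P[2];a=np.degrees(np.arctan2(d[1],d[0]))+180;print(n,P.mean(0),a,np.linalg.norm(d)/2,np.linalg.norm(P[0]-P[1]+P[3]-P[2])/2)
    if n=="hc": go(*P.mean(0),96,a+90)
    else: print("ch long edges",[np.degrees(np.arctan2(*(P[i]-P[j])[::-1]))+180 for i,j in ((0,3),(1,2))])
E
```

```text
hc [654.72491212 147.20185116] 34.76771272160195 66.29711639765769 45.53517222438972
go (np.float64(654.7249121229049), np.float64(147.20185116403124), 96, np.float64(124.76771272160195)) -> [-2.7, -2.3, 121.9] [0.0, -0.1, -0.2]
ch [659.45956454 152.10289602] 33.70204801345369 89.77951313933983 52.777343511959224
ch long edges [np.float64(33.36257597334969), np.float64(34.039483389017164)]
```

Call:
jog_arm([
  [[-2.7, -2.3, 45, 0, 0, 0], [-2.7, -2.3, 85, 0, 0, 0], [-2.7, -2.3, 110, 0, 0, 0], [-2.7, -2.3, 119, 0, 0, 0], [-2.7, -2.3, 122, 0, 0, 0], [-2.7, -2.3, 122, 0, 0, 0], [-2.7, -2.3, 122, 0, 0, 0]],
], jaw=70)

```text
time_s: 9.4
ee_pos: [0.6562, 0.148, 0.0975]
orientation: [0.001, -0.297, 0.955, -0.0]
wrist_force: [-0.7, -0.0, 0.6]
grip_width: 0.77
finger_force: 0.0
```

Call:
jog_arm([
  [[0, 0, 0, 0, 0, 0], [0, 0, 0, 0, 0, 0], [0, 0, 0, 0, 0, 0], [0, 0, 0, 0, 0, 0], [0, 0, 0, 0, 0, 0], [0, 0, 0, 0, 0, 0], [0, 0, -5, 0, 0, 0], [0, 0, -5, 0, 0, 0]],
], jaw=36)

```text
time_s: 10.4
ee_pos: [0.6559, 0.1479, 0.1018]
orientation: [0.0, -0.297, 0.955, -0.0]
wrist_force: [0.5, -0.2, 0.1]
grip_width: 0.5
finger_force: 30.0
```

```bash
python3 - <<'E'
from h import *
o=bot.get_obs();print(o["ee_pos"],o["wrist_force"],o["grip_width"]*91.2,o["finger_force"])
go(451.2,258,130,35.6+90);go(451.2,258,10,35.6+90)
E
```

```text
[0.65592647 0.14790423 0.10181151] [ 0.54417122 -0.24089399  0.13706887] 45.57808551537825 29.999893605709076
go (451.2, 258, 130, 125.6) -> [106.1, 206.8, -28.3] [-0.0, 0.0, -1.0]
go (451.2, 258, 10, 125.6) -> [106.2, 206.8, 91.7] [-0.0, 0.0, -1.0]
```

Call:
jog_arm([
  [[0, 0, -25, 0, 0, -1], [10, 20, -50, 0, 0, -1], [34, 66, -50, 0, 0, -1], [60, 115, -50, 0, 0, -1], [82, 160, -40, 0, 0, -1], [100, 195, -10, 0, 0, -1], [106, 207, 30, 0, 0, -1], [106, 207, 60, 0, 0, -1], [106, 207, 78, 0, 0, -1], [106, 207, 84, 0, 0, -1], [106, 207, 84, 0, 0, -1]],
])

```text
time_s: 11.78
ee_pos: [0.4511, 0.2583, 0.0176]
orientation: [-0.0, -0.305, 0.952, -0.0]
wrist_force: [-0.6, -1.0, -0.1]
grip_width: 0.499
finger_force: 30.0
```

```bash
python3 - <<'E'
from h import *
o=bot.get_obs();print(o["ee_pos"],o["wrist_force"],o["grip_width"]*91.2,o["finger_force"])
c=cap("wrist");cv2.imwrite("pics/w5.png",c["pixels"])
go(451.2,258,10,35.6+90)
E
```

```text
[0.45106889 0.25826139 0.01755791] [-0.58911427 -0.9546204  -0.05490551] 45.476725018466624 29.99996066093445
go (451.2, 258, 10, 125.6) -> [0.3, -0.2, 7.9] [-0.0, 0.0, -0.0]
```

View pics/w5.png

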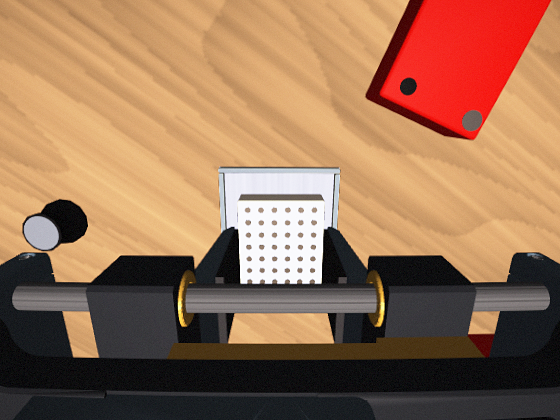

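The honeycomb (281,240) is centred over the small tray (280,200) and parallel to it. Lowering it.

Call:
jog_arm([
  [[0, 0, 3, 0, 0, 0], [0, 0, 5.5, 0, 0, 0], [0, 0, 7, 0, 0, 0], [0, 0, 8, 0, 0, 0], [0, 0, 8, 0, 0, 0]],
])

```text
time_s: 12.45
ee_pos: [0.451, 0.2582, 0.0095]
orientation: [0.0, -0.305, 0.952, -0.0]
wrist_force: [-1.1, -0.5, 2.0]
grip_width: 0.502
finger_force: 30.0
```

Call:
jog_arm([
  [[0, 0, 0.5, 0, 0, 0], [0, 0, 0.5, 0, 0, 0], [0, 0, 0.5, 0, 0, 0]],
])

```text
time_s: 12.82
ee_pos: [0.451, 0.2583, 0.0095]
orientation: [0.0, -0.305, 0.952, 0.0]
wrist_force: [-3.2, -2.2, 14.9]
grip_width: 0.502
finger_force: 30.0
```

Call:
jog_arm([
  [[0, 0, -0.5, 0, 0, 0], [0, 0, -0.5, 0, 0, 0], [0, 0, -0.5, 0, 0, 0], [0, 0, -0.5, 0, 0, 0], [0, 0, -15, 0, 0, 0], [0, 0, -55, 0, 0, 0], [0, 0, -110, 0, 0, 0], [0, 0, -160, 0, 0, 0], [0, 0, -160, 0, 0, 0], [0, 0, -160, 0, 0, 0]],
], jaw=60)

```text
time_s: 14.08
ee_pos: [0.4507, 0.2581, 0.1693]
orientation: [0.0, -0.305, 0.952, 0.0]
wrist_force: [-0.1, -0.2, -1.5]
grip_width: 0.655
finger_force: 0.0
```

```bash
python3 - <<'E'
from h import *
go(659.2,152.4,200,123.6)
c=cap("wrist");I=c["pixels"];hsv=cv2.cvtColor(I,cv2.COLOR_BGR2HSV)
cv2.imwrite("pics/w6.png",I[100:300,150:410])
E
```

```text
go (659.2, 152.4, 200, 123.6) -> [-108.2, -207.3, -30.7] [-0.0, 0.0, 2.0]
```

View pics/w6.png

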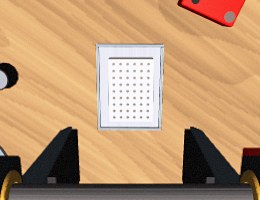

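The honeycomb lies flat inside the small tray. Going for the charcoal next.

Call:
jog_arm([
  [[-28, -53, -30, 0, 0, 2], [-54, -104, -31, 0, 0, 2], [-80, -154, -31, 0, 0, 2], [-102, -196, -31, 0, 0, 2], [-108, -207.5, -31, 0, 0, 2], [-108, -207.5, -31, 0, 0, 2], [-108, -207.5, -31, 0, 0, 2]],
], jaw=84)

```text
time_s: 15.0
ee_pos: [0.6581, 0.153, 0.1995]
orientation: [-0.001, -0.289, 0.957, 0.0]
wrist_force: [-0.7, 0.4, 0.2]
grip_width: 0.92
finger_force: 0.0
```

```bash
python3 - <<'E'
from h import *
c=cap("wrist");I=c["pixels"];print(bot.get_obs()["ee_pos"])
hsv=cv2.cvtColor(I,cv2.COLOR_BGR2HSV)
p=proj(c,[(.6592,.1524,.089)])[0].astype(int);s=np.zeros(I.shape[:2],np.uint8);cv2.rectangle(s,(p[0]-60,p[1]-80),(p[0]+60,p[1]+80),255,-1)
m=cv2.inRange(cv2.GaussianBlur(I,(3,3),0),(0,0,0),(95,95,95))&s;m=cv2.morphologyEx(m,cv2.MORPH_OPEN,np.ones((5,5)));m=cv2.morphologyEx(m,cv2.MORPH_CLOSE,np.ones((15,15)))
print(rect(c,m,.089));go(659.2,152.4,68,123.6)
x0,y0=p[0]-65,p[1]-80
J=I.copy();cv2.drawContours(J,cv2.findContours(m,0,2)[0],-1,(0,255,0),1)
cv2.imwrite("pics/w7.png",np.hstack([cv2.resize(K[y0:y0+160,x0:x0+130],None,fx=3,fy=3) for K in (I,J)]));print(x0,y0)
E
```

```text
[0.65825307 0.1530963  0.19981768]
[658.0, 151.6, 33.4, 92.8, 52.9]
go (659.2, 152.4, 68, 123.6) -> [-0.5, -1.2, 131.8] [0.0, -0.0, 0.0]
215 123
```

View pics/w7.png

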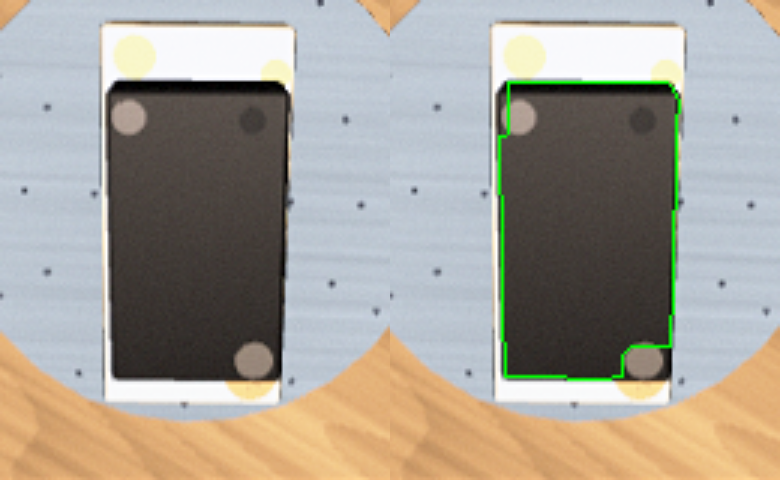

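The charcoal lies undisturbed on the fire board, centred at crop (197,230), and matches the estimate.

Call:
jog_arm([
  [[-0.5, -1, 50, 0, 0, 0], [-0.5, -1, 95, 0, 0, 0], [-0.5, -1, 120, 0, 0, 0], [-0.5, -1, 129, 0, 0, 0], [-0.5, -1, 132, 0, 0, 0], [-0.5, -1, 132, 0, 0, 0]],
])

```text
time_s: 15.8
ee_pos: [0.6609, 0.152, 0.069]
orientation: [0.001, -0.289, 0.957, -0.0]
wrist_force: [-0.2, 0.1, 0.2]
grip_width: 0.92
finger_force: 0.0
```

Call:
jog_arm([
  [[0, 0, 0, 0, 0, 0], [0, 0, 0, 0, 0, 0], [0, 0, 0, 0, 0, 0], [0, 0, 0, 0, 0, 0], [0, 0, 0, 0, 0, 0], [0, 0, 0, 0, 0, 0], [0, 0, -5, 0, 0, 0], [0, 0, -5, 0, 0, 0]],
], jaw=44)

```text
time_s: 16.8
ee_pos: [0.6607, 0.1517, 0.0732]
orientation: [0.0, -0.289, 0.957, -0.0]
wrist_force: [-0.4, 0.4, -2.1]
grip_width: 0.591
finger_force: 30.0
```

```bash
python3 - <<'E'
from h import *
o=bot.get_obs();print(o["ee_pos"],o["wrist_force"],o["grip_width"]*91.2,o["finger_force"])
go(672,-127.4,130,81.4);go(672,-127.4,11,81.4)
E
```

```text
[0.66067548 0.15169616 0.07324888] [-0.4348611   0.3507296  -2.07941781] 53.86857882128564 29.999822080135345
go (672, -127.4, 130, 81.4) -> [144.8, -238.8, -56.7] [-0.0, 0.0, 42.2]
go (672, -127.4, 11, 81.4) -> [144.9, -238.8, 62.3] [-0.0, 0.0, 42.2]
```

Call:
jog_arm([
  [[0, 0, -30, 0, 0, 0], [0, 0, -60, 0, 0, 0], [26, -42, -65, 0, 0, 7], [52, -86, -65, 0, 0, 15], [78, -128, -65, 0, 0, 23], [104, -170, -65, 0, 0, 31], [128, -210, -60, 0, 0, 38], [142, -234, -40, 0, 0, 42], [145, -239, 0, 0, 0, 42.2], [145, -239, 30, 0, 0, 42.2], [145, -239, 48, 0, 0, 42.2], [145, -239, 52, 0, 0, 42.2], [145, -239, 52, 0, 0, 42.2]],
])

```text
time_s: 18.42
ee_pos: [0.6723, -0.1276, 0.0216]
orientation: [0.0, 0.075, 0.997, -0.0]
wrist_force: [0.8, 0.8, -1.0]
grip_width: 0.589
finger_force: 30.0
```

```bash
python3 - <<'E'
from h import *
o=bot.get_obs();print(o["ee_pos"],o["wrist_force"],o["grip_width"]*91.2,o["finger_force"])
c=cap("wrist");cv2.imwrite("pics/w8.png",c["pixels"])
go(672,-127.4,11.3,81.4)
E
```

```text
[ 0.67226198 -0.1276048   0.02162607] [ 0.78779583  0.75855333 -0.9510799 ] 53.71330063000631 29.999833703041077
go (672, -127.4, 11.3, 81.4) -> [0.5, 0.2, 10.7] [-0.0, 0.1, -0.0]
```

View pics/w8.png

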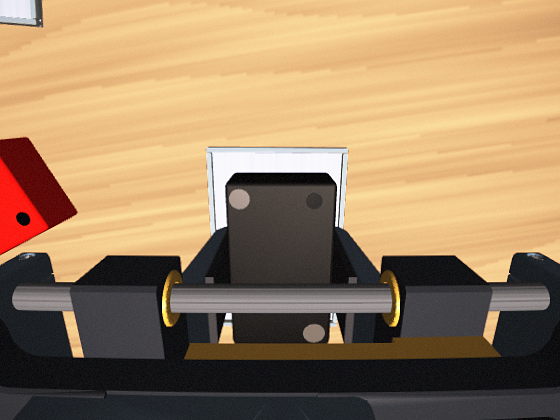

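The charcoal (281,260) is centred over the medium tray (277,235) and parallel to it. Lowering it.

Call:
jog_arm([
  [[0.5, 0, 4, 0, 0, 0], [0.5, 0, 7.5, 0, 0, 0], [0.5, 0, 9, 0, 0, 0], [0.5, 0, 10, 0, 0, 0], [0.5, 0, 10.5, 0, 0, 0], [0.5, 0, 10.5, 0, 0, 0]],
])

```text
time_s: 19.23
ee_pos: [0.6712, -0.1275, 0.0111]
orientation: [0.0, 0.075, 0.997, -0.0]
wrist_force: [-5.3, 1.4, 9.2]
grip_width: 0.586
finger_force: 30.0
```

Contact at 9 N, so release and lift.

Call:
jog_arm([
  [[0, 0, 0, 0, 0, 0], [0, 0, 0, 0, 0, 0], [0, 0, 0, 0, 0, 0], [0, 0, 0, 0, 0, 0], [0, 0, -15, 0, 0, 0], [0, 0, -55, 0, 0, 0], [0, 0, -110, 0, 0, 0], [0, 0, -170, 0, 0, 0], [0, 0, -190, 0, 0, 0], [0, 0, -190, 0, 0, 0]],
], jaw=66)

```text
time_s: 20.48
ee_pos: [0.6721, -0.1278, 0.2032]
orientation: [0.002, 0.075, 0.997, -0.0]
wrist_force: [-0.9, 0.5, -0.5]
grip_width: 0.724
finger_force: 0.0
```

```bash
python3 - <<'E'
from h import *
go(660.5,153.3,200,122.7)
c=cap("wrist");I=c["pixels"];cv2.imwrite("pics/w9.png",I[60:300,130:430])
E
```

```text
go (660.5, 153.3, 200, 122.7) -> [53.7, 276.1, 2.9] [-0.1, 0.2, -41.3]
```

View pics/w9.png

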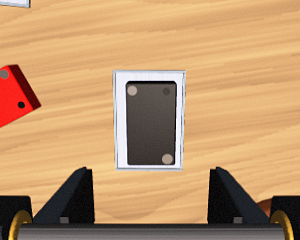

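The charcoal lies flat inside the medium tray (crop 149,122). On to the fire board.

Call:
jog_arm([
  [[10, 52, 0, 0, 0, -8], [20, 103, 0, 0, 0, -16], [30, 155, 0, 0, 0, -24], [40, 206, 0, 0, 0, -32], [50, 256, 0, 0, 0, -40], [54, 276, 3, 0, 0, -41.3], [54, 276, 3, 0, 0, -41.3], [54, 276, 3, 0, 0, -41.3], [54, 276, 3, 0, 0, -41.3]],
], jaw=90)

```text
time_s: 21.65
ee_pos: [0.6595, 0.152, 0.1973]
orientation: [-0.0, -0.28, 0.96, -0.0]
wrist_force: [-0.3, 0.0, -0.7]
grip_width: 0.987
finger_force: 0.0
```

```bash
python3 - <<'E'
from h import *
print(bot.get_obs()["ee_pos"])
c=cap("wrist");I=c["pixels"];hsv=cv2.cvtColor(I,cv2.COLOR_BGR2HSV)
p=proj(c,[(.660,.153,.059)])[0].astype(int);s=np.zeros(I.shape[:2],np.uint8);cv2.rectangle(s,(p[0]-60,p[1]-90),(p[0]+60,p[1]+90),255,-1)
m=cv2.inRange(I,(0,0,215),(255,255,255))&s;m=cv2.morphologyEx(m,cv2.MORPH_OPEN,np.ones((5,5)))
print(I[p[1],p[0]],rect(c,m,.059));k=rect(c,m,.059);go(k[0],k[1],44,k[2]+90)
E
```

```text
[0.65947141 0.15203125 0.19728789]
[246 243 242] [661.9, 153.0, 32.7, 128.7, 61.1]
go (661.9, 153.0, 44, 122.7) -> [-2.5, -0.6, 153.4] [-0.0, -0.0, -0.1]
```

Call:
jog_arm([
  [[-2.5, -0.5, 50, 0, 0, 0], [-2.5, -0.5, 100, 0, 0, 0], [-2.5, -0.5, 135, 0, 0, 0], [-2.5, -0.5, 149, 0, 0, 0], [-2.5, -0.5, 153.5, 0, 0, 0], [-2.5, -0.5, 153.5, 0, 0, 0]],
])

```text
time_s: 22.45
ee_pos: [0.6625, 0.1543, 0.0451]
orientation: [0.001, -0.281, 0.96, -0.0]
wrist_force: [-1.0, -0.2, 0.3]
grip_width: 0.987
finger_force: 0.0
```

Call:
jog_arm([
  [[0, 0, 0, 0, 0, 0], [0, 0, 0, 0, 0, 0], [0, 0, 0, 0, 0, 0], [0, 0, 0, 0, 0, 0], [0, 0, 0, 0, 0, 0], [0, 0, 0, 0, 0, 0], [0, 0, -5, 0, 0, 0], [0, 0, -5, 0, 0, 0]],
], jaw=50)

```text
time_s: 23.45
ee_pos: [0.6618, 0.1544, 0.0492]
orientation: [0.0, -0.281, 0.96, -0.0]
wrist_force: [-0.6, -0.3, -2.4]
grip_width: 0.681
finger_force: 30.0
```

```bash
python3 - <<'E'
from h import *
o=bot.get_obs();print(o["ee_pos"],o["wrist_force"],o["grip_width"]*91.2,o["finger_force"])
go(440.6,-257.7,100,75.1);go(440.6,-257.7,12,75.1)
E
```

```text
[0.66184396 0.15441073 0.04921403] [-0.58372518 -0.32765791 -2.43188942] 62.145461545214694 29.99941796064377
go (440.6, -257.7, 100, 75.1) -> [408.7, -227.5, -50.9] [-0.0, 0.0, 47.6]
go (440.6, -257.7, 12, 75.1) -> [408.7, -227.5, 37.1] [-0.0, 0.0, 47.6]
```

Call:
jog_arm([
  [[0, 0, -25, 0, 0, 0], [0, 0, -60, 0, 0, 0], [40, -22, -80, 0, 0, 5], [85, -47, -80, 0, 0, 10], [130, -72, -80, 0, 0, 15], [180, -100, -80, 0, 0, 20], [230, -128, -80, 0, 0, 26], [280, -156, -80, 0, 0, 32], [330, -184, -80, 0, 0, 38], [375, -209, -70, 0, 0, 44], [402, -224, -50, 0, 0, 47.5], [408.5, -227.5, -20, 0, 0, 47.5], [408.5, -227.5, 10, 0, 0, 47.5], [408.5, -227.5, 22, 0, 0, 47.5], [408.5, -227.5, 26, 0, 0, 47.5], [408.5, -227.5, 26, 0, 0, 47.5]],
])

```text
time_s: 25.45
ee_pos: [0.441, -0.2577, 0.0235]
orientation: [0.0, 0.129, 0.992, -0.0]
wrist_force: [0.3, 0.8, -2.2]
grip_width: 0.675
finger_force: 30.0
```

```bash
python3 - <<'E'
from h import *
o=bot.get_obs();print(o["ee_pos"],o["wrist_force"],o["grip_width"]*91.2,o["finger_force"])
c=cap("wrist");cv2.imwrite("pics/w10.png",c["pixels"])
go(440.6,-257.7,12,75.1)
E
```

```text
[ 0.44099636 -0.25768097  0.02345319] [ 0.2612275   0.779024   -2.21219807] 61.57464248496099 29.999450147151947
go (440.6, -257.7, 12, 75.1) -> [0.5, -0.0, 11.7] [-0.0, 0.1, 0.1]
```

View pics/w10.png

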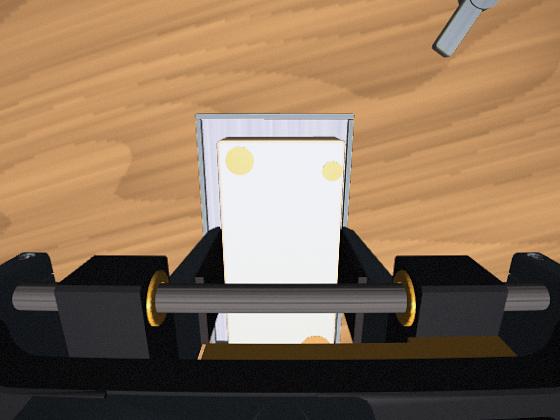

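The fire board (281,240) is parallel to the long tray (275,170). The tray sits about 3 mm to the left, so I correct by 2 mm while lowering.

Call:
jog_arm([
  [[0.5, -1, 4, 0, 0, 0], [0.5, -2, 8, 0, 0, 0], [0.5, -2, 10, 0, 0, 0], [0.5, -2, 11, 0, 0, 0], [0.5, -2, 11.5, 0, 0, 0], [0.5, -2, 11.5, 0, 0, 0]],
])

```text
time_s: 26.25
ee_pos: [0.4395, -0.2594, 0.0122]
orientation: [0.0, 0.129, 0.992, -0.0]
wrist_force: [-4.9, 2.3, 21.9]
grip_width: 0.676
finger_force: 30.0
```

Call:
jog_arm([
  [[0, 0, -0.3, 0, 0, 0], [0, 0, -0.3, 0, 0, 0], [0, 0, -0.3, 0, 0, 0], [0, 0, -0.3, 0, 0, 0], [0, 0, -15, 0, 0, 0], [0, 0, -55, 0, 0, 0], [0, 0, -110, 0, 0, 0], [0, 0, -170, 0, 0, 0], [0, 0, -220, 0, 0, 0], [0, 0, -220, 0, 0, 0], [0, 0, -220, 0, 0, 0]],
], jaw=76)

```text
time_s: 27.62
ee_pos: [0.4392, -0.2591, 0.2317]
orientation: [0.0, 0.129, 0.992, -0.0]
wrist_force: [0.2, -0.5, -0.9]
grip_width: 0.833
finger_force: 0.0
```

```bash
python3 - <<'E'
from h import *
o=bot.get_obs();print(o["ee_pos"],o["wrist_force"])
c=cap("wrist");I=c["pixels"];hsv=cv2.cvtColor(I,cv2.COLOR_BGR2HSV)
p=proj(c,[(.440,-.258,.027)])[0].astype(int);s=np.zeros(I.shape[:2],np.uint8);cv2.rectangle(s,(p[0]-75,p[1]-95),(p[0]+75,p[1]+75),255,-1)
m=cv2.inRange(I,(0,0,236),(255,255,255))&s;m=cv2.morphologyEx(m,cv2.MORPH_OPEN,np.ones((5,5)))
m2=cv2.inRange(hsv,(0,0,0),(180,60,255))&s;m2[cv2.inRange(hsv,(8,60,40),(30,255,255))>0]=0
print("board",rect(c,m,.027),"tray",rect(c,cv2.morphologyEx(m2,cv2.MORPH_OPEN,np.ones((3,3))),.006),p)
t=cap("top");print(rect(t,cv2.inRange(t["pixels"][:,:,:],(0,0,0),(75,75,75))&cv2.circle(np.zeros((420,560),np.uint8),(367,138),22,255,-1),.032))
E
```

```text
[ 0.43923761 -0.2591094   0.23172035] [ 0.18393303 -0.49575784 -0.86266858]
board [438.8, -259.5, -14.8, 127.7, 61.0] tray [441.7, -262.0, -14.9, 156.4, 89.7] [281 181]
[666.6, -122.1, -8.9, 93.3, 52.4]
```

```bash
python3 -c "
from workcell import order
print(order.hand_in())"
```

```text
the job is handed in; nothing more can be done
None
```

The job is handed in at about 28 s: the silver box is closed end up in the dish, and the honeycomb, charcoal and fire board are each set down flat in their own tray. The fire board's place was checked only by measurement after release, and the charcoal sits off-centre, with roughly 5 mm to spare at its tightest.

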